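# Gauge two faces of a sample block

## Robot

A 6-joint arm with a two-finger parallel gripper is mounted at the origin on a cart in front of the work surface, level with it; the furniture and walls round the work are solid. World frame = base frame: x ahead of the robot, y to its left, z up, the work surface at z = 0. Lengths are in mm, angles in rad, forces in N, time in s.
With the tool pointing down it reaches from about 350 to 725 mm from the base axis. Payload 6 kg.
Tool frame: the origin (TCP) lies at the very end of the fingers, on their centre line; the grasp point (between the pads) lies 19 mm behind it; y points along the fingers, z is the direction in which the jaws open and shut, and the axes are right-handed (so a half turn about y gives the same grasp; the last joint's range is limited). The gripper opens to 85 mm and grips with 20 to 120 N. Pads are 22 mm wide; open, the fingers measure 114 mm over their backs; the gripper's body (76 mm by 85 mm) begins 54 mm behind the grasp point. The pads swing forward as they close: fully open they stand 13 mm farther back than shut.
Start: joints at [0.334, 0.04, 0.085, 0, -1.615, -0.334], TCP at [599.978, 0.018, 231.261] pointing down, gripper open.
Joint ranges: [-2.56, 2.56], [-1.29, 2.01], [-1.08, 1.49], [-3.29, 1.98], [-2.81, -0.18], [-2.99, 2.99]. Speed limits (rad/s): [2.57, 2.57, 3.01, 3.14, 3.14, 3.14].

## Interface

Orientations are given as a unit quaternion [w, x, y, z].
In Python, from cell import robot gives the robot as it stands. Calls block until the motion is done:
- robot.goto(position, orientation): joint-space move of the TCP to a pose.
- robot.move_linear(position, rot=None, vel=150, threshold=None): straight line of the TCP; rot=None keeps the orientation; vel is the mean speed in mm/s. With threshold (N) it stops when the force on the tool has changed by that much, and returns True; else False.
- robot.move_j(angles): joint-space move.
- robot.gripper_to(opening): opening from 0.0 (shut) to 1.0 (fully open); the grip force is fixed at half the most; returns when the fingers have stopped.
- robot.pause(seconds).
- robot.inverse_kinematics(position, orientation): joint angles nearest the present ones, or None.
- robot.snapshot(name): name is "scene" or "side" or "wrist"; returns a dict with "img" (480x640x3 uint8, red, green, blue), "fovy" (degrees; the focal length in pixels is half the picture's height over the tangent of half this angle, whatever the lens; pixels are square), "cx", "cy" (the principal point, pixels), "eye" and "rotation" of the camera in the world; the wrist camera has in their place "mount" (4x4, takes a point from camera to tool coordinates, whose origin is the TCP and whose axes are the tool frame's). Camera axes: x right, y up, looking along -z (the intrinsics and any distortion apply to the point x, -y, -z); pixel columns grow to the right and rows downward; lengths in mm; the calibration is good to about 2 mm. A picture is of the moment at which its call begins: read the wrist's pose just before it. There is no depth.
A pose or a line that the arm cannot do raises robot.Unreachable and nothing moves.
- robot.hand_in(): hands the job in, once; it reports no verdict.
Readings, each from a call of its own:
- robot.get_clock(): time.
- robot.get_qpos(): joint angles.
- robot.get_dq(): joint speeds.
- robot.get_joint_efforts(): joint torques, N m.
- robot.get_ee_pos(): TCP position.
- robot.get_ee_rot(): TCP orientation.
- robot.get_ft_force(): force on the tool from outside, world axes, zero at the start.
- robot.get_wrist_torque(): the same for the moment, N m.
- robot.get_width(): opening from 0.0 (shut) to 1.0 (fully open).
Only numpy, scipy, OpenCV 4.12 (cv2) and the standard library are available. Lean on these libraries where they do the work, as an engineer would, in place of code of your own. Each camera call takes 0.05 s, during which the arm holds its last target. There are 200 camera calls.

## Task

Check the aluminium sample block on the contact gauge. First stand its uncut long side flush against the middle of the gauge's fence so that the plunger is pressed in, and take the gripper off the block for a second for the reading; then give the block a quarter turn, bring its uncut short end flush against the middle of the fence in the same way, and leave it standing there, released. Push gently against the gauge and leave the other things where they are.

Things in the scene. Friction and masses are not known exactly. Their poses are not given: they have to be found in the camera images.
- block: The aluminium block of block_mid: 0.27 to 0.53 kg, loose on the worktop; origin at the centre of its underside. The flat left beside the cut reaches 9 mm past the middle on the -y end and 18 mm on the -x side, so it can be gripped at the middle of its sides or ends.
- block_mid (a point): Centre of the aluminium sample block, half-way up. Block: 46 mm (its x) by 64 mm (its y) by 48 mm high (z up). Its upright corner at -x, -y is cut off at 45 degrees by 14 mm; the other three are square. It starts turned at most 0.8 rad from the world axes.
- block_side (a point): Centre (24 mm up) of the uncut long side, 64 mm wide: 23 mm from the block's centre along its +x. This side is gauged first.
- block_end (a point): Centre (24 mm up) of the uncut short end, 46 mm wide: 32 mm from the block's centre along its +y. This end is gauged second. Seen from above with the long side against the fence, this end is at the left; a quarter turn clockwise brings it to the fence.
- gauge_face (a point): Contact gauge fixed to the worktop: bent steel bracket, upright fence 120 mm wide, 44 high, 5 thick, facing the robot within 0.35 rad; foot and dial (36 mm high) lie up to 80 mm behind it. Point: front face of the fence, mid-width, 24 mm up, at the plunger. x points into the fence (the way to push), y left along it, z up. The block slides on the worktop.
- plunger (a joint): Travel in m of the gauge's round-nosed plunger (9 mm in diameter, 24 mm up): 0 = out, standing 5 mm proud of the fence; 0.005 = pressed level with the fence by a block lying flush. Its spring pushes back with only 0.25 to 0.5 N, less than the friction under the block, so a released block stays put.
- pointer: Black computer mouse, 113 x 60 x 36 mm, left of the block. Bystander; origin at the centre of its underside.
- tape: Roll of brown paper tape lying flat, 84 mm across, 18 mm high, between block and gauge. Bystander; origin under its centre.
- jar: Small jar with a screw cap, 41 mm across, 53 mm high, standing between block and gauge. Bystander; origin under its centre.
- gauge: The whole fixed contact gauge; its origin is on the worktop 24 mm straight below gauge_face, same axes.
Things that resemble listed ones, but are neither listed nor needed, are in the scene too. What is shaped like the gauge but orange is not meant.

How it is judged:
By the outcome, as a careful person would: the job done as asked, in the order asked, and still so for the second after the job is handed in, with the robot touching nothing.
It also fails if it takes over 58 s, if anything falls off the work surface, if the arm or the gripper's body presses on something with over 40 N, if the wrist force passes 120 N, or if a joint passes its speed limit or range.

## Working session

There is one attempt and no reset: what is moved stays moved. The work goes in short steps, each a Python script; the robot and the scene stay as the last script left them, time stands still between calls to the robot, and variables do not carry over. Pictures are saved under pics/ and viewed, about 8 in all and at most 12, crops included, and the job is handed in when it is done.

```bash
ls; mkdir -p pics
python3 - <<'E'
from cell import robot
import cv2,numpy as np
for n in ["scene","side","wrist"]:
    s=robot.snapshot(n); cv2.imwrite(f"pics/{n}0.png",s["img"][:,:,::-1])
    print(n,{k:(np.round(v,4).tolist() if not isinstance(v,str) else v) for k,v in s.items() if k!="img"})
print(robot.get_ee_rot(),robot.get_clock())
E
```

```text
pics
scene {'fovy': 47.9981, 'cx': 327.6989, 'cy': 232.2159, 'eye': [-346.157, -426.0743, 927.0131], 'rotation': [0.8013, 0.3555, -0.1962, -0.4393]}
side {'fovy': 48.7076, 'cx': 316.4313, 'cy': 235.7229, 'eye': [307.9283, -936.5679, 642.1592], 'rotation': [0.8635, 0.4986, -0.0393, -0.0647]}
wrist {'fovy': 66.7455, 'cx': 316.5316, 'cy': 238.3972, 'mount': [[-0.0002, -0.9506, -0.3103, -78.9696], [-0.0, 0.3103, -0.9506, -141.4787], [1.0, -0.0002, -0.0001, 0.3983], [0.0, 0.0, 0.0, 1.0]]}
[ 0.50029504 -0.4996856  -0.49963769  0.50038121] 0.15
```

Run:
```python
import cv2,numpy as np
a=[cv2.imread(f"pics/{n}0.png") for n in("scene","side")]
cv2.imwrite("pics/scene0b.png",cv2.resize(a[0],(800,600)));cv2.imwrite("pics/side0b.png",cv2.resize(a[1],(800,600)))
```

```text
(no output)
```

View pics/scene0.png

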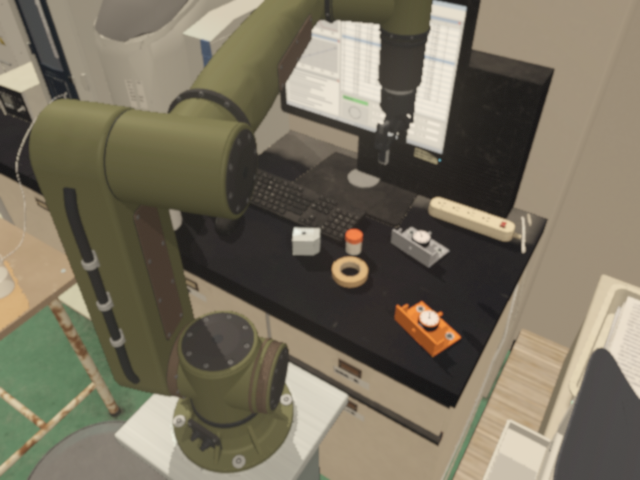

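View pics/wrist0.png

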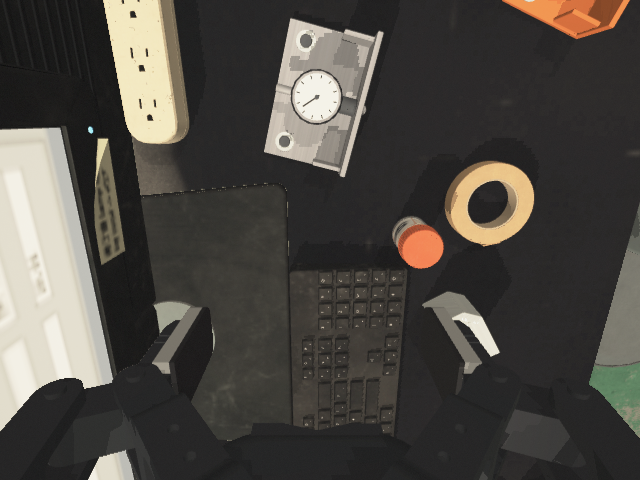

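View pics/side0.png

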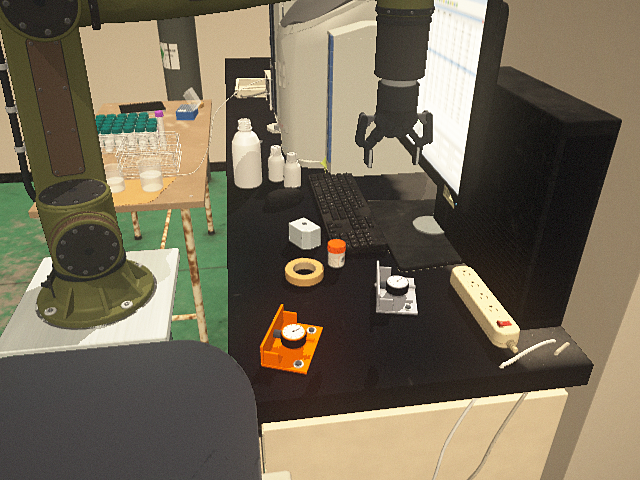

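The scene camera shows the silver gauge at (420,243), the aluminium block at (306,241), the jar at (354,242) and the tape at (350,271). The side camera has the gauge at (397,287) and the block at (305,233). The orange gauge at scene (428,327), side (292,340) is the look-alike, so the silver one is meant. In the wrist view the fence top edge runs from (381,33) to (344,177).

```bash
cat > h.py <<'E'
from cell import robot
import cv2,numpy as np
from scipy.spatial.transform import Rotation as R
def rot(q): return R.from_quat(np.roll(q,-1)).as_matrix()
def cam(n,save=None):
    p,q=np.array(robot.get_ee_pos()),robot.get_ee_rot()
    s=robot.snapshot(n)
    if n=="wrist":
        M=np.array(s["mount"]); s["E"]=p+rot(q)@M[:3,3]; s["R"]=rot(q)@M[:3,:3]
    else: s["E"]=np.array(s["eye"]); s["R"]=rot(s["rotation"])
    s["f"]=240/np.tan(np.radians(s["fovy"]/2))
    if save: cv2.imwrite(save,s["img"][:,:,::-1])
    return s
def ray(s,uv,z):
    uv=np.atleast_2d(uv).astype(float)
    d=np.c_[(uv[:,0]-s["cx"])/s["f"],-(uv[:,1]-s["cy"])/s["f"],-np.ones(len(uv))]@s["R"].T
    return s["E"]+d*((z-s["E"][2])/d[:,2])[:,None]
def proj(s,P):
    c=(np.atleast_2d(P)-s["E"])@s["R"]
    return np.c_[s["cx"]-s["f"]*c[:,0]/c[:,2],s["cy"]+s["f"]*c[:,1]/c[:,2]]
def down(a):
    """tool pointing down, jaw axis (tool z) along world heading a"""
    z=np.array([np.cos(a),np.sin(a),0]);y=np.array([0,0,-1.]);x=np.cross(y,z)
    return np.roll(R.from_matrix(np.c_[x,y,z]).as_quat(),1)
E
python3 - <<'E'
from h import *
print(rot(robot.get_ee_rot()).round(2).tolist())
w=cam("wrist")
print("fence44",ray(w,[(381,33),(344,177)],44).round(1).tolist())
print("tape",ray(w,[(490,203)],18).round(1).tolist(),"jar",ray(w,[(421,246)],53).round(1).tolist())
for n,b,g in(("side",(300,224),[(377,263),(378,301)]),("scene",(304,233),[(394,228),(430,263)])):
    s=cam(n); print(n,ray(s,[b],48).round(1).tolist(),ray(s,g,44 if n=="side" else 0).round(1).tolist())
    print(proj(s,[[400,0,0],[600,0,0],[400,200,0],[400,-200,0]]).round().tolist())
s=cam("side");c=s["img"][200:330,250:440,::-1];cv2.imwrite("pics/crop1.png",cv2.resize(c,None,fx=4,fy=4,interpolation=2))
E
```

```text
[[-0.0, -0.0, -1.0], [1.0, -0.0, -0.0], [-0.0, -1.0, 0.0]]
fence44 [[547.5, -144.7, 44.0], [574.4, -29.8, 44.0]]
tape [[427.1, -0.2, 18.0]] jar [[502.2, 32.6, 53.0]]
side [[435.6, 141.0, 48.0]] [[573.6, -42.0, 44.0], [543.1, -168.9, 44.0]]
[[292.0, 276.0], [383.0, 269.0], [283.0, 231.0], [304.0, 338.0]]
scene [[442.5, 142.0, 48.0]] [[627.1, -12.3, 0.0], [560.4, -144.1, 0.0]]
[[345.0, 281.0], [385.0, 232.0], [276.0, 249.0], [423.0, 317.0]]
```

View pics/crop1.png

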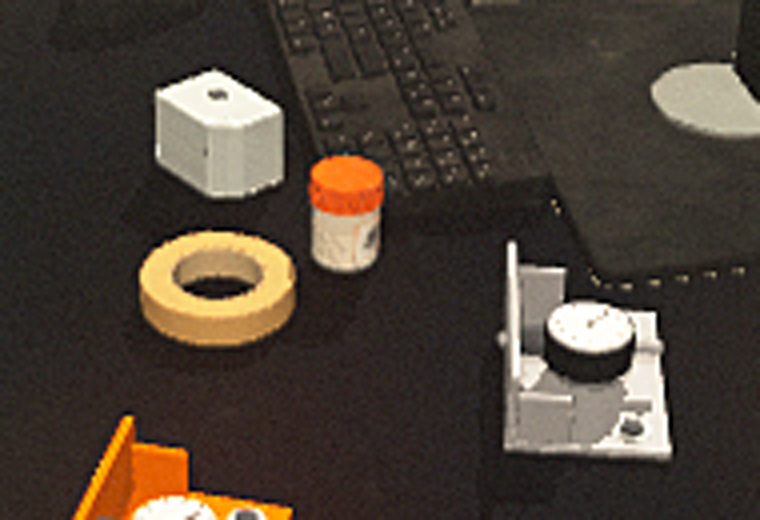

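The crop confirms the aluminium block, with its cut corner facing the robot/right, and the silver gauge with its plunger on the fence side facing the robot. The block is near (440,141). The fence measures about 118 mm against the stated 120. Next I'll look from above the block.

Run:
```python
from h import *
robot.goto([470,70,260],robot.get_ee_rot())
robot.pause(0.3)
w=cam("wrist","pics/w1.png")
import pickle;pickle.dump({k:w[k] for k in("img","E","R","f","cx","cy")},open("w1.pkl","wb"))
print(robot.get_ee_pos(),robot.get_clock())
```

```text
[470.33365532  69.69126307 259.46057914] 1.35
```

View pics/w1.png

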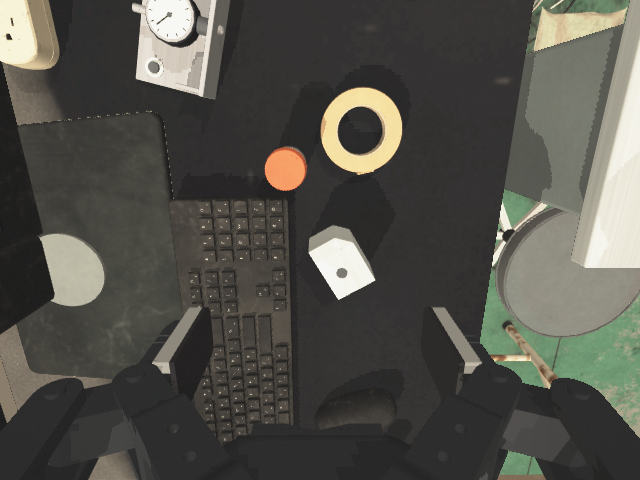

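The block top is bright, about (315,250)–(345,225)–(375,280)–(340,298), with the cut and front faces above it. The jar cap is at (286,168), the tape at (361,130), the mouse at (355,408), and the keyboard is left of column 290.

Run:
```python
from h import *
import pickle;w=pickle.load(open("w1.pkl","rb"))
g=cv2.cvtColor(w["img"],cv2.COLOR_RGB2GRAY)
print(g[225:300:6,305:380:5])
for t in (190,215,230):
    m=np.zeros_like(g);m[215:310,295:385]=(g[215:310,295:385]>t)*255
    cs=max(cv2.findContours(m,0,2)[0],key=cv2.contourArea)
    p=cv2.approxPolyDP(cs,2.5,True)[:,0]
    print(t,cv2.contourArea(cs),[(a.tolist(),b.round(1).tolist()[:2]) for a,b in zip(p,ray(w,p,48))])
c=w["img"][205:315,285:395,::-1];cv2.imwrite("pics/c2.png",cv2.resize(c,None,fx=5,fy=5,interpolation=2))
```

```text
[[ 50  50  52  43  43  51  85  43  42  41  42  41  42  42  41]
 [ 50  51  41  65 150 151 152 151 150  98  40  42  43  42  42]
 [ 51 102 148 149 147 150 154 150 149 150  47  41  41  41  42]
 [ 50 150 147 146 229 242 246 242 241 242 139  43  42  42  42]
 [ 46 146 242 242 243 241 242 244 245 244 244 137  43  43  39]
 [ 45 238 242 243 242 242 244 243 243 244 244 232  53  39  50]
 [ 46  44 242 243 243 244 243 245 243 244 243 244 139  49  49]
 [ 44  46  45 247 247 247 244 242 243 243 245 243 243 138  50]
 [ 45  46  45  45 246 246 247 121 122 242 242 244 245 245  50]
 [ 45  47  45  46 156 245 246 243 243 246 242 243 243 244 101]
 [ 51  46  46  45  44 246 242 246 243 246 244 242 239  52  51]
 [ 49  50  45  45  43  46 246 245 243 245  58  50  51  51  52]
 [ 48  51  46  45  44  46  46 242  50  52  50  52  53  51  52]]
190 2247.0 [([333, 238], [452.8, 105.3]), ([309, 253], [477.4, 121.5]), ([338, 299], [446.6, 174.3]), ([374, 278], [409.0, 149.7]), ([353, 243], [432.3, 110.7])]
215 2232.0 [([334, 238], [451.8, 105.3]), ([309, 253], [477.4, 121.5]), ([338, 299], [446.6, 174.3]), ([374, 279], [408.9, 150.9]), ([353, 243], [432.3, 110.7])]
230 2209.0 [([335, 238], [450.8, 105.3]), ([309, 253], [477.4, 121.5]), ([340, 298], [444.4, 173.1]), ([374, 279], [408.9, 150.9]), ([354, 245], [431.2, 112.8])]
```

View pics/c2.png

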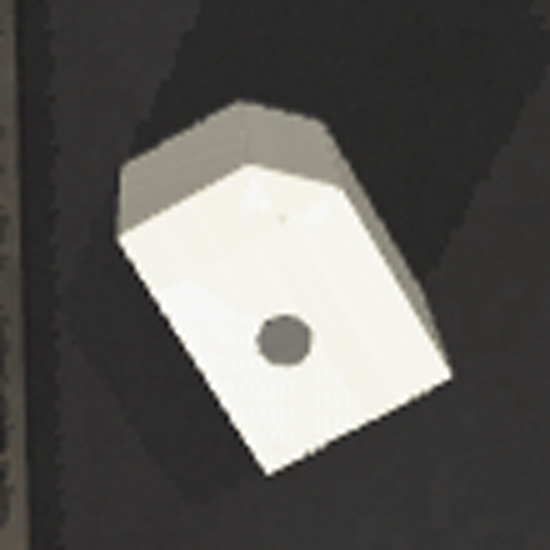

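Block corners at z = 48 give a length of about 61 mm and a width of about 44 mm, yaw ≈ 0.54, centre ≈ (443,136). The cut is at −x,−y, as described. Next I'll fit the fence's front top edge from the first wrist picture, then grasp.

```bash
cat > geo.py <<'E'
from h import *
E
python3 - <<'E'
from h import *
import pickle
im=cv2.cvtColor(cv2.imread("pics/wrist0.png"),cv2.COLOR_BGR2GRAY)
w=pickle.load(open("w1.pkl","rb"))
w0=dict(w); M=np.array(robot.snapshot("wrist")["mount"])
q0=[0.50029504,-0.4996856,-0.49963769,0.50038121]
w0["R"]=rot(q0)@M[:3,:3]; w0["E"]=np.array([599.978,.018,231.261])+rot(q0)@M[:3,3]
pts=[]
for r in range(36,176,2):
    c=385-(r-33)*37/144; row=im[r,int(c)-12:int(c)+8]
    k=np.where(row>110)[0]
    if len(k): pts.append((int(c)-12+k.max()+1.0,r))
pts=np.array(pts); vx,vy,x0,y0=cv2.fitLine(pts.astype(np.float32),cv2.DIST_HUBER,0,.01,.01).ravel()
res=(pts-[x0,y0])@[-vy,vx]; print("res",np.abs(res).mean(),res.max(),res.min())
e=[(x0+vx/vy*(r-y0),r) for r in(33,177)]
F=ray(w0,e,44)[:,:2]; d=F[1]-F[0]; print(F,np.hypot(*d),"yaw",np.arctan2(-d[0],d[1]),"mid",F.mean(0))
pl=ray(w0,[(363,108)],24);print("plunger",pl)
g=cv2.cvtColor(w["img"],cv2.COLOR_RGB2GRAY);m=np.zeros_like(g);m[215:310,295:385]=(g[215:310,295:385]>190)*255
cs=max(cv2.findContours(m,0,1)[0],key=cv2.contourArea)[:,0]
W=ray(w,cs,48)[:,:2]
for t in(0,1):
  a,b=[np.array(p)for p in(((477.4,121.5),(446,174)),((446,174),(409,150.5)))][t]
  u=(b-a)/np.hypot(*(b-a));n=np.array([-u[1],u[0]]);s=(W-a)@u;k=(abs((W-a)@n)<2.5)&(s>6)&(s<np.hypot(*(b-a))-6)
  l=cv2.fitLine(W[k].astype(np.float32),cv2.DIST_HUBER,0,.01,.01).ravel();print(k.sum(),"angle",np.arctan2(l[1],l[0]),l[2:])
print(ray(w,[(292,250)],15))
for a in(.54+np.pi/2,.54-np.pi/2):
  for p in([443,136,8],[443,136,100]):print(a,robot.inverse_kinematics(p,down(a)))
for a in(-.23+np.pi/2,-.23-np.pi/2,-.23):
  print(a,robot.inverse_kinematics([500,-80,8],down(a)))
E
```

```text
res 0.3657588172207787 3.128848362840017 -0.49109382542292224
[[ 545.54852003 -144.89476738]
 [ 574.048682    -29.77100935]] 118.599067843491 yaw -0.2426818958188469 mid [559.79860101 -87.33288836]
plunger [[557.39689831 -88.81517751  24.        ]]
37 angle -1.0397263 [463.07898 145.89302]
26 angle 0.53031176 [429.67145 164.05391]
[[497.19216006 130.09706699  15.        ]]
2.1107963267948966 [ 0.73575966 -0.25073723 -0.59576302  0.         -1.22577053 -1.76655599]
2.1107963267948966 [ 0.73575966 -0.31739943 -0.47588781  0.         -1.41230795 -1.76655599]
-1.0307963267948965 [ 0.73575966 -0.25073723 -0.59576302  0.         -1.22577053  1.37503667]
-1.0307963267948965 [ 0.73575966 -0.31739943 -0.47588781  0.         -1.41230795  1.37503667]
1.3407963267948966 [ 0.23987496 -0.12209093 -0.48554087  0.         -1.20734639 -2.04067129]
-1.8007963267948965 [ 0.23987496 -0.12209093 -0.48554087  0.         -1.20734639  1.10092137]
-0.23 [ 0.23987496 -0.12209093 -0.48554087  0.         -1.20734639  2.67171769]
```

```bash
cat > geo.py <<'E'
from h import *
gy=-0.243; F=np.array([559.8,-87.3]); xg=np.array([np.cos(gy),np.sin(gy)]); yg=np.array([-xg[1],xg[0]])
def P(a,b,z): return [*(F+a*xg+b*yg),z]      # gauge-frame point
def st(t=""): print(t,"t",round(robot.get_clock(),2),"p",np.round(robot.get_ee_pos(),1),"w",round(robot.get_width(),3),"F",np.round(robot.get_ft_force(),1))
E
python3 - <<'E'
from geo import *
by=.531; p=np.array([443,134.8])+3*np.array([np.cos(by),np.sin(by)]); q=down(by-np.pi/2)
robot.goto([*p,110],q); st("above")
print("down hit",robot.move_linear([*p,8],vel=120,threshold=15)); st("down")
robot.gripper_to(0.0); st("gripped")
robot.move_linear([*p,90],vel=150); st("lift")
cam("side","pics/s3.png")
robot.goto(P(-70,0,90),down(gy-np.pi/2)); st("carried")
robot.move_linear(P(-45,0,60)); cam("side","pics/s4.png")
a,b=[cv2.imread(f"pics/s{k}.png")[130:330,220:460] for k in(3,4)]
cv2.imwrite("pics/c3.png",cv2.resize(np.vstack([a,b])if 0 else np.hstack([a,b]),(800,333)))
E
```

```text
above t 3.1 p [445.8 136.3 110.3] w 1.001 F [ 0.9  0.1 -0.2]
down hit False
down t 4.1 p [446.1 136.6   8.9] w 0.996 F [ 0.8 -0.5 -0.7]
gripped t 4.43 p [446.2 136.9   9.2] w 0.741 F [-2.6  2.3  5.4]
lift t 5.13 p [444.6 135.9  88.1] w 0.74 F [-0.4 -0.2 -5.9]
carried t 6.04 p [491.4 -70.7  89.1] w 0.742 F [ 0.1  0.7 -4.7]
```

View pics/c3.png

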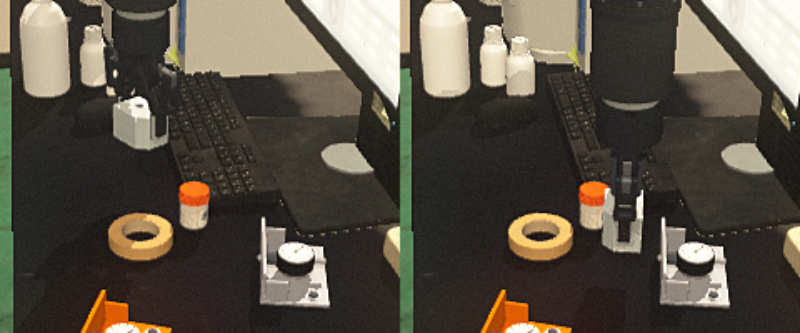

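The block is held (0.741 × 85 = 63 mm) and carried in front of the gauge. The jar and tape have not been touched. Now I'll lower it and approach the fence.

Run:
```python
from geo import *
q=down(gy-np.pi/2)
print(robot.move_linear(P(-45,0,8.5),q,vel=80,threshold=5)); st("low")
robot.pause(0.2); p=np.array(robot.get_ee_pos()); 
f0=np.array(robot.get_ft_force())
print(robot.move_linear([*P(-12,0,0)[:2],p[2]],q,vel=25,threshold=4)); st("contact")
d=np.array(robot.get_ee_pos())[:2]-F; print("gauge frame",d@xg,d@yg)
cam("side","pics/s5.png")
robot.gripper_to(1.0); st("open")
p=np.array(robot.get_ee_pos()); robot.move_linear([p[0],p[1],110],vel=200); 
p=robot.get_ee_pos(); robot.goto(P(-60,0,130),q)
robot.pause(.2); w=cam("wrist","pics/w5.png"); st()
import pickle;pickle.dump({k:w[k] for k in("img","E","R","f","cx","cy")},open("w5.pkl","wb"))
```

```text
True
low t 7.11 p [514.6 -76.6   9.1] w 0.739 F [-2.   0.8  3.1]
True
contact t 7.58 p [514.6 -76.6   9.1] w 0.739 F [-0.7  1.9  3.2]
gauge frame -46.434835964790075 -0.4852953871978788
open t 7.99 p [513.8 -76.6   8.3] w 1.001 F [-0.1  0.5 -0.4]
 t 9.15 p [501.2 -72.9 128.8] w 0.998 F [-0.1  0.2  0.8]
```

View pics/w5.png

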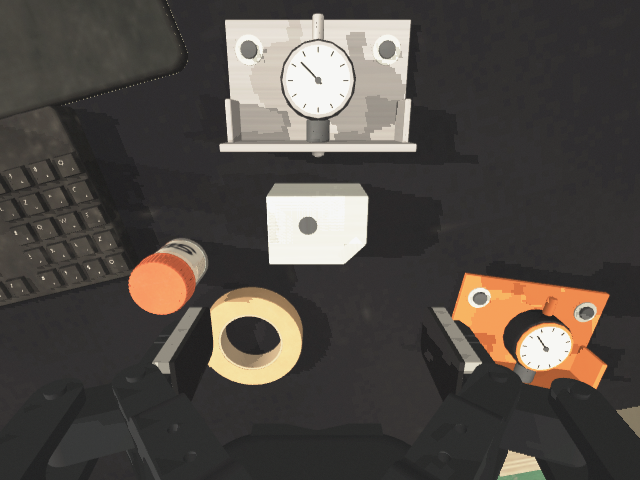

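The push threshold tripped on friction alone, so the block was released about 24 mm short. It stands parallel to the fence (fence front edge at row ~152, block top at columns 267–368, rows 195–264) and is centred on the plunger (318,153). I'll push it in from behind with shut fingers, which also squares it up.

```bash
cat > push.py <<'E'
from geo import *
def meas(w):
    g=cv2.cvtColor(w["img"],cv2.COLOR_RGB2GRAY)
    def G(uv,z): d=ray(w,uv,z)[:,:2]-F; return np.c_[d@xg,d@yg].round(1)
    # fence front top edge: lowest bright pixel in the strip columns
    u0,v0=proj(w,P(0,45,44))[0]; u1,v1=proj(w,P(0,-45,44))[0]
    pts=[]
    for u in list(np.arange(min(u0,u1)-8,max(u0,u1)+8,2).astype(int)):
        if abs(u-(u0+u1)/2)<w.get("skip",12): continue
        v=int(v0+(v1-v0)*(u-u0)/(u1-u0)); k=np.where(g[v-10:v+9,u]>150)[0]
        if len(k): pts.append((u,v-10+k.max()+1))
    l=cv2.fitLine(np.float32(pts),cv2.DIST_HUBER,0,.01,.01).ravel()
    e=[(u,l[3]+l[1]/l[0]*(u-l[2])) for u in(u0,u1)]
    print("fence edge in gauge frame",G(e,44).tolist())
    m=((g>200)*255).astype(np.uint8); c=proj(w,P(-60,0,48))[0].astype(int)
    best=[q for q in cv2.findContours(m,0,2)[0] if 1500<cv2.contourArea(q) and abs(cv2.boundingRect(q)[0]+cv2.boundingRect(q)[2]/2-c[0])<40]
    for q in best:
        p=cv2.approxPolyDP(q,3,True)[:,0]; print("block top",p.tolist(),G(p,48).tolist())
E
python3 - <<'E'
from push import *
import pickle
meas(pickle.load(open("w5.pkl","rb")))
q=down(gy-np.pi/2)
robot.gripper_to(0.0)
robot.goto(P(-100,0,80),q); robot.move_linear(P(-100,0,14),vel=150,threshold=15); robot.pause(.2); st("behind")
r=robot.move_linear(P(-30,0,14),vel=35,threshold=8); d=np.array(robot.get_ee_pos())[:2]-F
print(r,d@xg,d@yg); st("pushed")
cam("side","pics/s6.png")
E
```

```text
fence edge in gauge frame [[-0.3, 45.0], [-0.3, -45.0]]
block top [[266, 197], [270, 263], [343, 263], [365, 243], [367, 196]] [[-27.1, 31.6], [-71.0, 30.9], [-71.0, -17.0], [-57.2, -30.8], [-26.5, -30.8]]
block top [[315, 41], [292, 53], [284, 68], [283, 84], [295, 108], [319, 117], [343, 105], [353, 80], [344, 54], [332, 44]] [[59.1, 1.2], [53.2, 13.9], [45.7, 18.5], [37.4, 19.3], [24.7, 12.7], [19.8, -1.0], [26.3, -14.8], [39.5, -20.1], [52.7, -14.7], [57.6, -8.0]]
behind t 11.07 p [463.7 -63.1  15.3] w 0.001 F [-0.4 -1.  -0.6]
True -59.46412810433401 -0.38372243160754804
pushed t 12.27 p [502.  -73.4  13.4] w -0.001 F [-0.2 -0.1 -0.1]
```

Run:
```python
from push import *
for i in range(2):
    robot.pause(.2)
    r=robot.move_linear(P(-45,0,14),vel=15,threshold=8); d=np.array(robot.get_ee_pos())[:2]-F
    print(r,d@xg,d@yg); st("pushed")
q=down(gy-np.pi/2)
robot.move_linear(P(-85,0,14),vel=100); robot.move_linear(P(-85,0,130),vel=250)
robot.goto(P(-60,0,130),q); robot.pause(.2); w=cam("wrist","pics/w7.png"); meas(w); st()
s=cam("side","pics/s7.png")["img"]
c=cv2.resize(w["img"][90:270,200:440,::-1],None,fx=3,fy=3,interpolation=2);cv2.imwrite("pics/c7.png",c)
```

```text
True -57.117367431282716 -0.4745943356412889
pushed t 13.02 p [504.2 -74.   13. ] w 0.001 F [-0.9  0.9 -0.3]
True -57.243104857465795 -0.687360827582358
pushed t 13.54 p [504.1 -74.2  12.2] w -0.002 F [-0.1 -0.4  0.3]
fence edge in gauge frame [[-4.5, 45.3], [-4.4, -45.3]]
block top [[265, 154], [269, 225], [344, 225], [367, 203], [369, 153]] [[-1.1, 31.3], [-45.2, 30.7], [-45.3, -17.0], [-31.0, -31.1], [-0.5, -30.9]]
block top [[314, 42], [304, 44], [292, 54], [285, 66], [283, 83], [295, 108], [320, 117], [344, 104], [350, 94], [352, 75], [342, 52], [331, 44]] [[58.8, 1.8], [57.9, 7.3], [52.9, 14.0], [46.9, 18.0], [38.1, 19.4], [24.8, 12.9], [19.9, -1.6], [27.0, -15.3], [32.4, -18.6], [42.3, -19.4], [53.9, -13.6], [57.9, -7.5]]
block top [[226, 21], [231, 98], [240, 103], [265, 107], [253, 93], [249, 76], [262, 48], [271, 46], [271, 42], [329, 40], [348, 55], [389, 64], [405, 84], [409, 21], [324, 21], [322, 34], [311, 31], [311, 21], [300, 21], [299, 33], [288, 33], [287, 21]] [[68.9, 49.2], [30.2, 49.3], [27.5, 44.3], [25.4, 30.1], [32.9, 36.6], [41.8, 38.4], [55.9, 30.4], [56.9, 25.4], [58.8, 25.4], [59.8, -6.3], [52.4, -16.9], [47.9, -39.9], [37.6, -49.6], [69.0, -49.3], [68.9, -3.6], [62.7, -2.5], [64.2, 3.5], [68.9, 3.4], [68.9, 9.4], [63.2, 10.0], [63.2, 16.0], [68.9, 16.4]]
 t 15.08 p [501.2 -72.8 129.7] w 0.002 F [-0.1 -0.6  0.2]
```

View pics/c7.png

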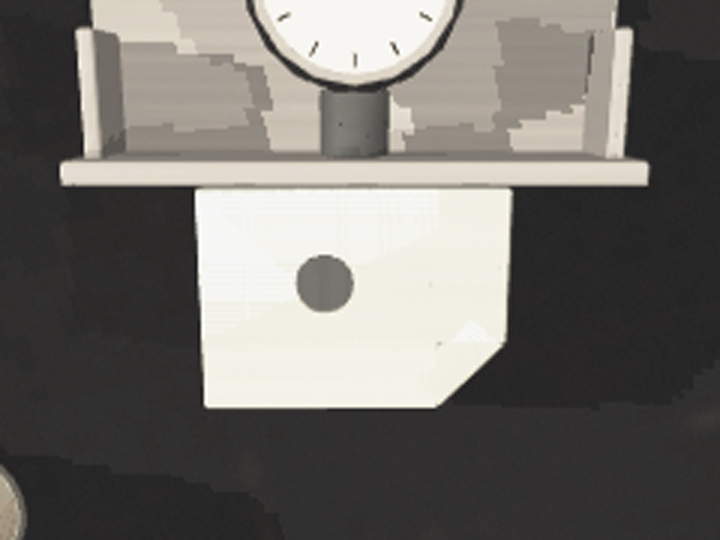

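The long side is at the fence: block top edge at row 153–154, fence edge at row 152, block centred on the plunger. There may be a hairline gap at the left, so I'll check it at sub-pixel level.

Run:
```python
import cv2,numpy as np
g=cv2.cvtColor(cv2.imread("pics/w7.png"),cv2.COLOR_BGR2GRAY)
for u in (230,255,268,280,300,318,340,355,366,380,400): print(u,g[143:160,u])
g=cv2.imread("pics/side0.png");
c=[cv2.resize(cv2.imread(f"pics/s{k}.png")[240:330,330:440],None,fx=5,fy=5,interpolation=2) for k in (7,)]
cv2.imwrite("pics/c7s.png",c[0])
```

```text
230 [136 208 219 221 222 221 219 217 170  49  41  41  41  42  41  42  41]
255 [136 207 218 220 222 220 219 216 170  49  43  43  43  44  42  43  43]
268 [137 206 219 220 221 220 219 216 173 144 221 243 246 246 247 247 247]
280 [135 207 219 220 221 220 219 215 153 146 226 246 245 247 244 247 244]
300 [136 208 219 221 221 219 218 217 172 152 239 247 245 247 244 247 245]
318 [135 207 220 220 220 219 218 215 154 153 239 246 245 247 245 247 244]
340 [135 208 220 220 220 219 217 216 172 156 242 245 241 246 241 246 241]
355 [135 208 221 221 220 219 216 214 153 149 232 239 240 240 240 240 239]
366 [135 207 221 221 220 219 216 214 171 143 233 239 240 240 240 239 240]
380 [135 207 221 221 220 218 216 214 168  47  40  39  39  39  39  39  41]
400 [135 209 221 220 219 217 215 214 167  45  37  40  40  38  38  39  39]
```

View pics/c7s.png

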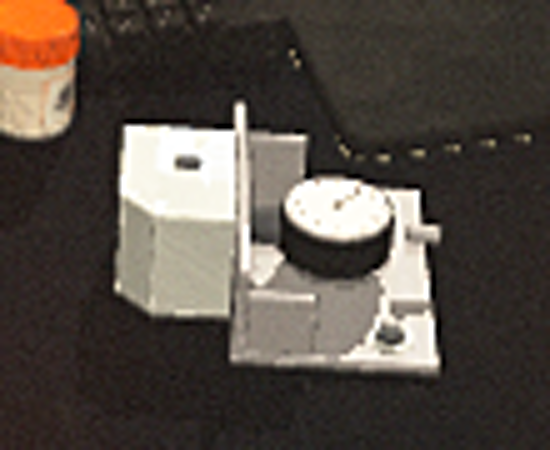

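The gap band is uniform across the whole width: the row-153 grey is even from left to right within about 0.1 px. The side view also shows the block tight on the fence, so it stands flush with the gripper off. Next: hold for the reading, regrip, pull back, turn a quarter clockwise and set down.

Run:
```python
from push import *
q=down(gy-np.pi/2); q2=down(gy-np.pi)
robot.pause(.5); robot.gripper_to(1.0)
robot.goto(P(-20.5,0,100),q); robot.pause(.1); st("above")
print(robot.move_linear(P(-20.5,0,8),vel=100,threshold=15)); st("down")
robot.gripper_to(0.0); st("grip")
robot.move_linear(P(-60,0,9),vel=80); robot.move_linear(P(-62,-3,45),vel=100)
robot.goto(P(-62,-3,45),q2); robot.pause(.1); st("turned")
print(robot.move_linear(P(-62,-3,8.5),vel=60,threshold=6)); st("set")
robot.gripper_to(0.85); st("rel")
robot.move_linear(P(-62,-3,110),vel=200); robot.gripper_to(0)
robot.goto(P(-60,0,130),q); robot.pause(.2); w=cam("wrist","pics/w8.png"); meas(w); st()
```

```text
above t 16.83 p [540.  -82.5 100.6] w 1.002 F [-0.5  0.4  0.6]
False
down t 17.9 p [540.5 -82.4   8.9] w 1.0 F [0.2 0.1 0.1]
grip t 18.23 p [540.3 -82.6   9.1] w 0.742 F [-2.7 -0.9  6.1]
turned t 20.88 p [498.8 -75.3  44.8] w 0.742 F [-0.1  0.5 -5.7]
True
set t 21.46 p [498.2 -75.3   9.2] w 0.737 F [0.8 0.8 2.7]
rel t 21.72 p [496.4 -75.3   7.5] w 0.85 F [-0.4  0.   0.7]
fence edge in gauge frame [[-0.4, 45.0], [-0.4, -45.0]]
block top [[282, 205], [284, 276], [301, 291], [350, 294], [353, 205]] [[-31.8, 22.2], [-80.3, 22.3], [-91.4, 11.1], [-93.6, -22.2], [-31.9, -22.3]]
block top [[315, 43], [292, 55], [283, 83], [295, 109], [320, 118], [342, 108], [353, 81], [343, 54], [330, 45]] [[59.0, 1.4], [53.0, 14.1], [38.7, 19.5], [24.8, 13.0], [19.9, -1.5], [25.4, -14.2], [39.7, -20.1], [53.5, -14.1], [58.0, -6.9]]
 t 24.71 p [501.6 -72.9 130. ] w 0.0 F [0.7 0.1 0.2]
```

View pics/w8.png

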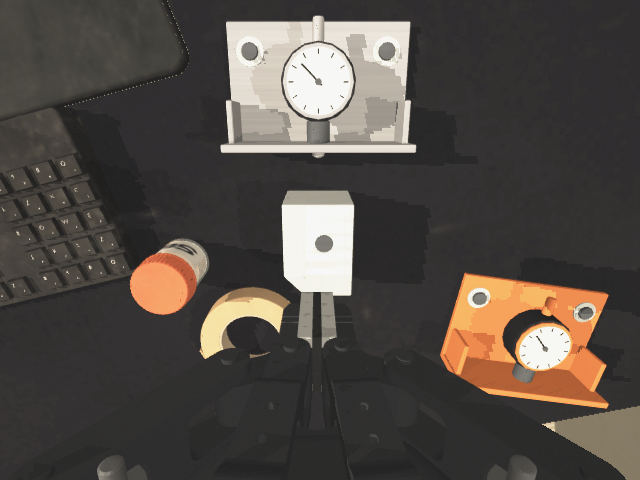

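The block is turned correctly: the end edge is at row 205, it is centred on the plunger column 318, the cut is at lower left, and it stands about 31 mm off the fence. The tape and jar are unmoved. I'll check the tape clearance, then push from behind.

Run:
```python
from push import *
import pickle
w=pickle.load(open("w5.pkl","rb")); h=cv2.cvtColor(w["img"],cv2.COLOR_RGB2HSV)
m=cv2.inRange(h,(12,60,120),(28,200,255)); m[:280]=0;m[:,:205]=0;m[:,310:]=0
c=max(cv2.findContours(m,0,2)[0],key=cv2.contourArea)[:,0]; T=ray(w,c,18)[:,:2]-F; T=np.c_[T@xg,T@yg]
k=T[:,1]<np.median(T[:,1]); print("tape minb",T[:,1].min(),"area a-range",T[:,0].min(),T[:,0].max())
tool=np.array([[-102,10.5],[-124,10.5]]); cl=np.min(np.linalg.norm(T[:,None]-tool,axis=2)); print("clear",cl)
assert cl>4
q=down(gy-np.pi/2)
robot.goto(P(-113,-4,80),q); robot.pause(.2); print(robot.move_linear(P(-113,-4,14),vel=80,threshold=10)); robot.pause(.2); st("behind")
for i in range(5):
    r=robot.move_linear(P(-60 if i<1 else -65,-4,14),vel=35 if i<1 else 15,threshold=8); d=np.array(robot.get_ee_pos())[:2]-F
    print(r,d@xg,d@yg); robot.pause(.2)
st()
```

```text
tape minb 11.829822503777851 area a-range -192.4498432996874 -102.86468537938913
clear 5.220067705309696
False
behind t 26.48 p [449.5 -63.9  14.5] w -0.001 F [0.6 0.9 0.1]
True -76.4443756436817 -4.4106854319724516
True -75.14831137475115 -4.550897912691587
True -75.28977456699707 -4.763645985457181
True -75.38826620726398 -4.971662839881005
True -75.5576532209648 -5.135827614943154
 t 29.84 p [484.9 -74.1  10.2] w -0.001 F [ 0.5 -0.1  0.5]
```

Contact is at −75.2, where 64 + 11 = 75 is expected. Now I'll back off and check.

Run:
```python
from push import *
q=down(gy-np.pi/2)
robot.move_linear(P(-95,-5,14),vel=80); robot.move_linear(P(-95,-5,130),vel=200)
robot.goto(P(-60,0,130),q); robot.pause(.3); w=cam("wrist","pics/w9.png"); meas(w); st()
g=cv2.cvtColor(w["img"],cv2.COLOR_RGB2GRAY)
for u in (240,285,292,300,318,335,345,350,400): print(u,g[143:160,u])
s=cam("side")["img"]
a=cv2.resize(w["img"][90:310,130:440],(650,461),interpolation=2);b=cv2.resize(s[215:330,285:440],None,fx=4,fy=4,interpolation=2)
b=cv2.resize(b,(int(b.shape[1]*461/b.shape[0]),461)); o=np.hstack([a,b]);o=cv2.resize(o,(800,int(o.shape[0]*800/o.shape[1])))
cv2.imwrite("pics/c9.png",o[:,:,::-1])
```

```text
fence edge in gauge frame [[-0.6, 45.0], [-0.6, -45.0]]
block top [[280, 154], [283, 231], [305, 251], [352, 251], [355, 154]] [[-1.0, 22.5], [-49.2, 22.0], [-62.9, 8.1], [-62.9, -22.6], [-1.0, -22.5]]
block top [[316, 42], [293, 53], [283, 82], [296, 109], [305, 115], [322, 117], [343, 106], [353, 80], [345, 56], [332, 45]] [[59.1, 0.9], [53.6, 13.6], [38.8, 19.6], [24.5, 12.5], [21.2, 7.3], [20.1, -2.6], [26.1, -14.7], [39.9, -20.0], [52.2, -15.2], [57.6, -7.9]]
block top [[409, 21], [324, 21], [324, 33], [317, 35], [312, 32], [319, 30], [320, 6], [313, 8], [312, 21], [227, 21], [231, 98], [259, 107], [287, 105], [285, 100], [260, 100], [252, 88], [281, 88], [281, 68], [289, 52], [314, 39], [331, 41], [348, 56], [363, 56], [365, 60], [389, 65], [405, 84]] [[69.2, -49.3], [69.2, -3.4], [63.5, -3.5], [62.5, 0.3], [63.9, 3.1], [64.9, -0.7], [76.3, -1.2], [75.3, 2.5], [69.2, 3.1], [69.2, 48.9], [30.4, 49.6], [25.5, 33.8], [26.6, 17.6], [29.3, 18.7], [29.3, 33.0], [35.7, 37.2], [35.7, 20.8], [46.1, 20.5], [54.1, 15.8], [60.5, 2.0], [59.6, -7.3], [52.2, -16.8], [52.2, -25.2], [50.1, -26.3], [47.6, -39.8], [37.8, -49.5]]
 t 31.58 p [501.3 -72.8 130. ] w 0.004 F [ 0.8 -1.4  0.4]
240 [139 198 222 227 228 227 226 223 190  68  44  47  45  44  45  43  46]
285 [138 195 223 227 227 227 226 222 193 131 178 242 245 245 245 245 245]
292 [138 195 222 227 228 227 225 223 193 134 180 241 244 244 244 244 244]
300 [138 194 223 227 227 227 225 223 194 134 186 242 245 245 245 245 245]
318 [135 183 223 228 227 227 225 221 192 134 204 246 246 242 242 243 245]
335 [135 182 224 228 227 226 224 221 193 134 227 246 246 244 244 244 246]
345 [135 183 223 228 227 226 224 221 192 145 236 246 246 244 244 244 246]
350 [136 183 224 228 227 225 223 221 193 144 230 247 247 243 243 244 247]
400 [134 183 224 227 226 225 223 219 190  76  40  42  41  40  41  40  41]
```

View pics/c9.png

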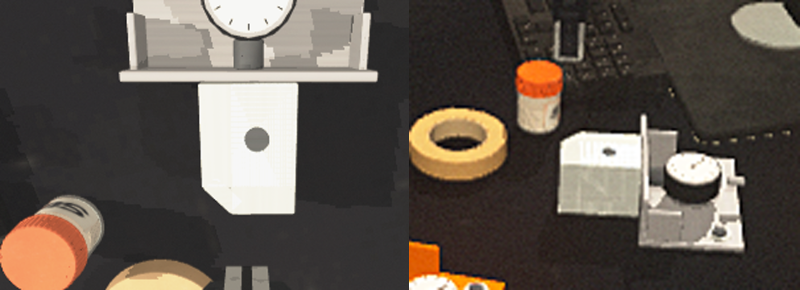

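The end is centred and in contact, but the sub-pixel profile shows the left corner about 0.4 mm off (~0.01 rad). I'll nudge once more with the fingers turned slightly, so that they press left of centre and close it.

Run:
```python
from push import *
q=down(gy-np.pi/2); qt=down(gy-np.pi/2-.06)
robot.goto(P(-90,-9,70),qt); robot.move_linear(P(-90,-9,14),vel=100,threshold=10); robot.pause(.2)
for i in range(3):
    r=robot.move_linear(P(-66,-9,14),vel=20,threshold=9); d=np.array(robot.get_ee_pos())[:2]-F
    print(r,d@xg,d@yg); robot.pause(.2)
robot.move_linear(P(-95,-9,14),vel=80); robot.move_linear(P(-95,-9,130),vel=200)
robot.goto(P(-60,0,130),q); robot.pause(.3); w=cam("wrist","pics/w10.png"); st()
g=cv2.cvtColor(w["img"],cv2.COLOR_RGB2GRAY)
for u in (240,285,292,300,318,335,345,350,400): print(u,g[148:157,u])
```

```text
True -75.2117785524059 -9.145455405264313
True -75.3146182013089 -9.38046523430239
True -75.44887097024738 -9.611751512105075
 t 36.57 p [501.3 -72.8 130.1] w -0.003 F [0.2 0.6 0.3]
240 [228 227 223 192  68  45  44  45  43]
285 [228 225 223 193 133 181 242 245 245]
292 [227 225 223 193 134 183 241 244 244]
300 [227 225 223 194 133 188 243 245 245]
318 [227 225 221 192 135 196 240 242 242]
335 [226 224 222 192 135 225 242 244 244]
345 [226 224 221 192 143 228 242 244 244]
350 [226 223 221 192 143 229 242 243 243]
400 [225 223 219 188  66  39  40  41  40]
```

Run:
```python
from push import *
import pickle
def sub(g,u,r0,r1,lo,hi):  # height (rows) of bright area within window -> subpixel edge
    return ((g[r0:r1,u].astype(float)-lo)/(hi-lo)).clip(0,1).sum()
for n,cols,r in(("w10",range(309,350),(244,258)),("w9",range(309,350),(244,258)),("w7",range(274,340),(217,233))):
    g=cv2.cvtColor(cv2.imread(f"pics/{n}.png"),cv2.COLOR_BGR2GRAY)
    R_=np.array([sub(g,u,*r,45,235) for u in cols]); Fe=np.array([(u,sub(g,u,146,156,45,220)) for u in list(range(225,262))+list(range(374,410))])
    print(n,"rear slope",np.polyfit(list(cols),R_,1)[0].round(4),"fence slope",np.polyfit(*Fe.T,1)[0].round(4),"rear row",R_.mean()+r[0])
    print("front row153",g[153,282:354:3] if n!="w7" else g[153,268:368:5])
```

```text
w10 rear slope -0.006 fence slope -0.0003 rear row 252.5607188703466
front row153 [178 181 183 183 184 185 188 190 189 193 192 196 196 211 211 212 211 213
 216 216 229 228 228 229]
w9 rear slope -0.0109 fence slope 0.0002 rear row 252.63003851091142
front row153 [176 178 181 181 181 183 186 184 197 200 195 208 204 203 228 226 224 225
 233 229 231 236 235 228]
w7 rear slope -0.0028 fence slope -0.0006 rear row 226.17392344497608
front row153 [221 224 226 223 225 230 236 236 238 239 239 232 241 242 242 242 232 232
 232 233]
```

The tilt fell from 0.011 to 0.006 rad. There is time for one more nudge, slightly further left.

Run:
```python
from push import *
q=down(gy-np.pi/2); qt=down(gy-np.pi/2-.1)
robot.goto(P(-90,-6.5,70),qt); robot.move_linear(P(-90,-6.5,16),vel=100,threshold=10); robot.pause(.2)
for i in range(2):
    r=robot.move_linear(P(-66,-6.5,16),vel=20,threshold=11); d=np.array(robot.get_ee_pos())[:2]-F
    print(r,d@xg,d@yg); robot.pause(.2)
robot.move_linear(P(-95,-6.5,16),vel=80); robot.move_linear(P(-95,-6.5,130),vel=200)
robot.goto(P(-60,0,130),q); robot.pause(.3); w=cam("wrist","pics/w11.png"); st()
g=cv2.cvtColor(w["img"],cv2.COLOR_RGB2GRAY); cols=range(309,350)
R_=[((g[244:258,u].astype(float)-45)/190).clip(0,1).sum() for u in cols]
print("rear slope",np.polyfit(list(cols),R_,1)[0],np.mean(R_)+244); print(g[153,282:354:3]); meas(w)
```

```text
True -75.34990339733962 -6.644321574806712
True -75.51169866660018 -6.905444807101305
 t 41.02 p [501.3 -72.8 130.1] w 0.002 F [ 0.7 -0.1  0.4]
rear slope -0.003042362002567377 252.5168164313222
[181 182 185 185 184 192 196 194 200 201 202 222 225 225 226 227 227 230
 237 235 233 239 233 232]
fence edge in gauge frame [[-0.6, 45.0], [-0.7, -45.0]]
block top [[280, 154], [283, 231], [305, 251], [352, 251], [355, 154]] [[-1.0, 22.4], [-49.2, 22.0], [-62.9, 8.1], [-62.9, -22.6], [-1.0, -22.5]]
block top [[316, 42], [293, 53], [285, 67], [283, 83], [296, 109], [305, 115], [322, 117], [343, 106], [353, 81], [344, 55], [332, 45]] [[59.1, 0.8], [53.6, 13.5], [46.6, 18.2], [38.3, 19.5], [24.4, 12.4], [21.2, 7.2], [20.1, -2.6], [26.1, -14.7], [39.4, -20.1], [52.6, -14.7], [57.6, -8.0]]
block top [[409, 21], [324, 21], [324, 33], [317, 35], [312, 32], [319, 30], [320, 6], [313, 7], [312, 30], [311, 21], [227, 21], [229, 142], [230, 100], [259, 107], [287, 105], [285, 100], [260, 100], [265, 97], [255, 94], [252, 88], [281, 88], [279, 78], [284, 60], [305, 41], [331, 41], [348, 56], [375, 59], [393, 67], [405, 84]] [[69.2, -49.4], [69.2, -3.5], [63.5, -3.5], [62.5, 0.3], [63.9, 3.0], [64.9, -0.8], [76.3, -1.3], [75.8, 2.4], [64.9, 3.0], [69.2, 3.5], [69.2, 48.8], [6.0, 52.5], [29.3, 50.2], [25.5, 33.7], [26.6, 17.5], [29.3, 18.6], [29.3, 33.0], [30.9, 30.0], [32.5, 35.7], [35.7, 37.2], [35.7, 20.7], [40.9, 21.7], [50.1, 18.6], [59.6, 6.9], [59.6, -7.4], [52.1, -16.9], [50.6, -31.9], [46.6, -42.2], [37.8, -49.6]]
```

The residual tilt is now about 0.003 rad, the same as in the first gauging. The block is centred (±22.5 mm) and the robot is clear, so I'm handing in.

```bash
python3 -c "
from cell import robot
robot.hand_in(); print(robot.get_clock())"
```

```text
the job is handed in; nothing more can be done
the job is handed in; nothing more can be done
```

I gauged the block in both positions and handed the job in. The clock read 41 s at my last check before handing in, against the 58 s limit.

- **Long side:** I pushed the uncut long side flush against the middle of the silver gauge's fence. The gripper was off the block for more than 2 s for the reading. The pictures showed a tilt of about 0.003 rad, with the block centred on the plunger.
- **Short end:** I turned the block a quarter clockwise and pushed its uncut short end against the middle of the fence. It is released, with the gripper about 80 mm above it.

**What went wrong along the way:**
- My first approach to the fence stopped early because its force limit tripped on friction alone. I then pushed the block in from behind with the fingers shut.
- The short end first stood about 0.011 rad off flush. Two more nudges (force limits 9 and 11 N) brought that to about 0.003 rad, roughly 0.15 mm across the end. It is centred to within about 0.1 mm.

**Not confirmed:**
- The plunger's travel can't be read directly, so "pressed in" rests on the flush contact seen in the pictures and on the fingers stopping where a flush block should stop them.
- In the pictures I viewed, the tape and jar had not moved. After the two nudges I re-measured only the block and the fence. I never checked the mouse against its starting place, though the arm kept well away from it.

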